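Unpin the canopy latch of the model jet and hold it open at the red mark

ROBOT

A 6-joint arm with a two-finger parallel gripper is mounted at the origin on the work surface. World frame = base frame: x ahead of the robot, y to its left, z up, the work surface at z = 0. Lengths are in m, angles in rad, forces in N, time in s.
With the tool pointing down it reaches from about 0.3 to 0.875 m from the base axis. Payload 6.4 kg.
Tool frame: the origin (TCP) lies at the very end of the fingers, on their centre line; the grasp point (between the pads) lies 19 mm behind it; z points along the fingers, y is the direction in which the jaws open and shut (so a half turn about z gives the same grasp; the last joint's range is limited). The gripper opens to 85 mm and grips with 20 to 120 N. Pads are 22 mm wide; open, the fingers measure 114 mm over their backs; the gripper's body (76 mm by 85 mm) begins 54 mm behind the grasp point. The pads swing forward as they close: fully open they stand 13 mm farther back than shut.
Start: joints at [0.955, 0.181, 1.607, -0, 1.354, -0.206], TCP at [0.229, 0.527, 0.2] pointing down, gripper open.
Joint ranges: [-2.99, 2.99], [-0.89, 2.07], [0.3, 2.58], [-1.14, 4.28], [0, 2.63], [-3.12, 3.12]. Speed limits (rad/s): [2.57, 2.57, 3.01, 3.14, 3.14, 3.14].

INTERFACE

Orientations are given as a unit quaternion [w, x, y, z].
In Python, from bench import * gives the robot as it stands.
- The arm moves only by the tool arm_command, never from a script. Its argument "motion" is text: rows parted by semicolons, each of 7 numbers parted by spaces: the shift along the tool's x, y, z in units of 0.2 m (1.0 is 0.2 m), then the turn, a rotation vector about the tool's x, y, z in units of 60 degrees (1.0 is 60 degrees), then the opening, from 0 (shut) to 1 (fully open). In form: tx ty tz ax ay az grip; .... A call has 1 to 10 rows; each row shifts and turns the pose as measured when the row begins, along the tool's axes as they then stand; what a row does not reach is not made up. A row lasts 1/12 s, in which the tool goes at most 41.7 mm and 7.16 degrees, less where a joint would pass 70% of its speed; a pose out of reach is approached as far as the arm can. A call with a number of a shift or a turn outside -1 to 1 is refused whole. A call with a gripper value outside its range is refused whole. The fingers move at their own pace and stop on an object; the grip force is fixed at half the most. Time passes only in rows, so rows that do not move let the fingers close. It gives the time, the measured TCP pose, the force and the opening at its end, in the units of the state.
- get_obs(): the state, without advancing time (a new reading comes with each control period).
- camera(name): name is "scene" or "top" or "wrist"; returns a dict with "img" (420x560x3 uint8, red, green, blue), "intrinsics" (3x3 intrinsics, pixels), "pose" (4x4, takes a point from camera to world coordinates); the wrist camera has in their place "mount" (4x4, takes a point from camera to tool coordinates, whose origin is the TCP and whose axes are the flange's). Camera axes: x right, y down, z forward; pixel columns grow to the right and rows downward; lengths in m; the calibration is good to about 2 mm. A picture is of the moment at which its call begins: read the wrist's pose just before it. There is no depth.
- hand_in(): hands the job in, once; it reports no verdict.
Trained networks look in the newest picture that a camera, given by its name, has taken for a name from the list of things; names that differ only in an ending like _2 or _b are one class to them, and where a whole thing is asked for, a point or a joint stands for the part that bears it (a point fixed in the world has none). Each returns a list of dicts, best first, with "conf" (0 to 1); they miss things now and then, are a little off and sometimes report something else, mostly with a low value. They report only what shows in the picture. A call takes as long as a camera call.
- search_frame(camera, target): "box" ([left, top, right, bottom] in pixels, round what is visible of it).
The state is a dict: "time_s": time; "q": joint angles; "dq": joint speeds; "joint_efforts": joint torques, N m; "eef_pos": TCP position; "eef_rot": TCP orientation; "wrist_force": force on the tool from outside, world axes, zero at the start; "torque": the same for the moment, N m; "opening": opening from 0.0 (shut) to 1.0 (fully open).
Only numpy, scipy, OpenCV 4.12 (cv2) and the standard library are available. Lean on these libraries where they do the work, as an engineer would, in place of code of your own. Each camera call takes 0.05 s, during which the arm holds its last target.

TASK

Pull the red-topped locking pin up out of its socket in front of the yellow latch handle and stand it in the white cup without dropping it from a height. Then pull the spring-loaded yellow handle out until its black pointer is over the red band on the scale, and finish while still holding it there so that I can lift the canopy off. Leave everything else, the cup too, where it stands.

Things in the scene. Friction and masses are not known exactly. Their poses are not given: they have to be found in the camera images.
- jig: fixed wooden board 400 x 220 x 18 mm carrying the blue nose section of a large model jet (clear canopy, 175 mm high). Origin: centre of the board's underside, on the table; x axis points from the handle into the nose, y to the left of that, z up. The nose's flat front face is at x = 0 (nose 116 mm wide and 130 mm high there, growing to 140 mm wide and 142 mm high; the canopy stands on it from x = 50 mm on). The yellow handle slides along the jig's -x axis, away from the nose
- handle (a point): centre of the yellow handle's crossbar, 85 mm above the table; axes as the jig's. The bar is 14 mm thick (along the pull), 18 mm high and 100 mm long (across the pull, along y), joined to the nose by two 10 mm rods 45 mm either side of the centre; between the rods and between the bar and the nose (73 mm when closed) it is open, so one finger fits behind the bar and one in front. Fully in, it is at jig x = -80 mm, y = 0
- latch (a joint): how far the handle is pulled out, m: 0 closed, 0.095 at its stop. A spring pulls it home: about 3 N at 0 and 1 N more for each 10 mm; it springs back when let go. With the pin in its socket it opens less than about 20 mm, then strikes the pin
- pointer (a point): middle of the black pointer, a bar 3 mm wide at its tip, fixed to the left (+y) end of the handle and reaching over the scale; it lies 92 mm to the +y side of the handle's centre, at the same jig x
- mark_line (a point): centre of the red band, 10 mm wide along the pull and 26 mm across, on the white scale left (+y) of the handle; axes as the jig's. Fixed in a run, it lies 45 to 75 mm from the closed pointer in the direction of the pull. The scale's rail is 26 mm wide, 67 mm high, centred at jig y = 92 mm, from jig x = -55 to -195 mm
- pin_grip (a point): centre of the red grip (14 mm across, 45 mm long) at the top of the locking pin, 127.5 mm above the pin's foot; z axis along the pin. The pin is a 150 mm long steel rod of 10 mm, 60 g, standing loosely in a 12 mm hole 24 mm deep in a grey socket block (36 x 36 mm, top 42 mm above the table) at jig x = -104 mm, y = 0, its foot on the board 18 mm above the table
- pin_foot (a point): centre of the lower end of the pin
- cup: white heavy open cup, 80 mm high, 72 mm across the rim outside, wall 4 mm, inner floor about 5 mm up; loose, 450 g. Origin: centre of its underside
- glue: white bottle with orange cap, 48 mm across, 110 mm high, not needed; origin at the centre of its underside. It and the cup may change places
- jar: glass jar with steel lid, 60 mm across, 65 mm high, not needed; origin at the centre of its underside
- wheel: black model wheel lying flat, 84 mm across, 28 mm high, not needed; origin at the centre of its underside
- driver: green screwdriver lying on the table, 180 mm long, not needed; x axis along it
- servo: small black servo motor, 55 x 20 x 44 mm, not needed; origin at the centre of its underside
- carton: cardboard box, 90 x 70 x 50 mm, not needed; origin at the centre of its underside

How it is judged:
By the outcome, as a careful person would: the job done as asked, in the order asked, and still so for the second after the job is handed in, while the arm keeps its last pose, push and grip.
It also fails if it takes over 58 s, if anything falls off the work surface, if the arm or the gripper's body presses on something with over 40 N, if the wrist force passes 120 N, or if a joint passes its speed limit or range.

## Working session

There is one attempt and no reset: what is moved stays moved. The work goes in short steps, Python scripts to look and compute and a tool call to move; the robot and the scene stay as the last step left them, time stands still between calls to the robot, and variables do not carry over. Pictures are saved under pics/ and viewed, and the job is handed in when it is done.

Besides the shell and the picture viewer there is one more tool, called after "Emit:" as a command line: name --argument value ..., lists and objects as JSON in quotes. arm_command: Moves the arm, as the interface text tells. Shifts and turns lie within -1 to 1; 1 stands for 0.2 m of shift or 60 degrees of turn. Its arguments: {"type":"object","properties":{"motion":{"type":"string"}},"required":["motion"]}

```bash
ls; mkdir -p pics
python3 - <<'E'
from bench import *
import cv2,numpy as np
print(get_obs())
for n in ["scene","top"]:
    c=camera(n); cv2.imwrite(f"pics/{n}0.png",c["img"][:,:,::-1]); print(n,c["intrinsics"],c["pose"])
    for t in ["handle","pin_grip","cup","glue","mark_line","pointer","jig","jar","wheel"]:
        print(t,[(np.round(d["box"]).tolist(),round(d["conf"],2)) for d in search_frame(n,t)[:2]])
print(get_obs()["time_s"])
E
```

```text
pics
{'time_s': 0.0, 'q': array([ 9.54698830e-01,  1.81563461e-01,  1.60801483e+00, -6.17819293e-10,
        1.35377019e+00, -2.06313446e-01]), 'dq': array([-0.00143842,  0.00012752, -0.00055848, -0.00213839, -0.00015673,
       -0.00071024]), 'joint_efforts': array([-2.17205605e-03, -4.44875550e+01, -3.51330113e+01, -5.38386994e-04,
        9.46302986e-03,  1.31939950e-05]), 'eef_pos': array([0.22872171, 0.52689532, 0.19886829]), 'eef_rot': array([-3.50915092e-04,  2.03461366e-01,  9.79082582e-01, -8.04731640e-04]), 'wrist_force': array([0.50633931, 0.51725251, 0.64127073]), 'torque': array([ 0.03176665, -0.04232796,  0.01911014]), 'opening': 1.0031931621124037}
scene [[432.77251646   0.         277.99931403]
 [  0.         432.77251646 205.87605463]
 [  0.           0.           1.        ]] [[ 0.47408077  0.6089821  -0.63591526  1.19619063]
 [ 0.8804052  -0.31836867  0.35146562 -0.39096244]
 [ 0.01158078 -0.72648619 -0.68708347  0.82671775]
 [ 0.          0.          0.          1.        ]]
handle [([228.0, 219.0, 284.0, 260.0], 0.95)]
pin_grip [([399.0, 180.0, 429.0, 217.0], 0.7
[... 482 characters left out ...]
236754  0.31108607]
 [-0.99984942 -0.01574852  0.00728805 -0.01959192]
 [-0.00429277 -0.18246262 -0.98320342  1.33943923]
 [ 0.          0.          0.          1.        ]]
handle [([283.0, 183.0, 334.0, 212.0], 0.67)]
pin_grip [([313.0, 212.0, 321.0, 220.0], 0.59)]
cup [([133.0, 176.0, 164.0, 209.0], 0.9), ([352.0, 275.0, 382.0, 310.0], 0.21)]
glue [([392.0, 181.0, 434.0, 203.0], 0.55), ([156.0, 240.0, 179.0, 258.0], 0.52)]
mark_line []
pointer [([276.0, 185.0, 334.0, 213.0], 0.62)]
jig [([265.0, 106.0, 355.0, 257.0], 0.87), ([280.0, 184.0, 333.0, 212.0], 0.17)]
jar [([389.0, 232.0, 413.0, 254.0], 0.71), ([312.0, 211.0, 321.0, 220.0], 0.52)]
wheel [([352.0, 278.0, 381.0, 310.0], 0.87)]
1.0
```

View pics/scene0.png

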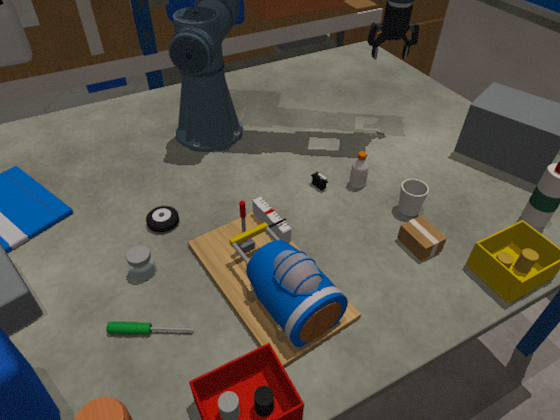

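View pics/top0.png

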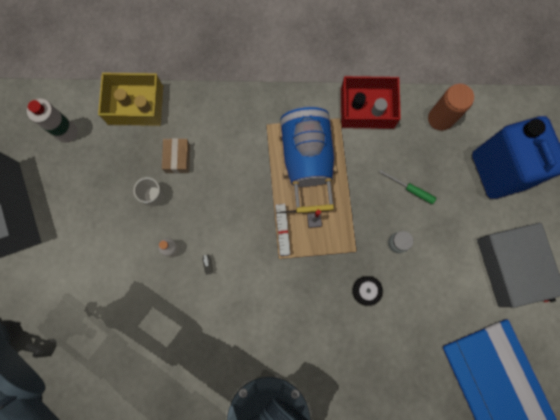

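Run:
```python
import cv2
a=cv2.imread("pics/top0.png")[90:270,240:380]; cv2.imwrite("pics/top0c.png",cv2.resize(a,None,fx=3.3,fy=3.3,interpolation=2))
a=cv2.imread("pics/scene0.png")[120:300,190:450]; cv2.imwrite("pics/scene0c.png",cv2.resize(a,None,fx=3,fy=3,interpolation=2))
```

```text
(no output)
```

View pics/top0c.png

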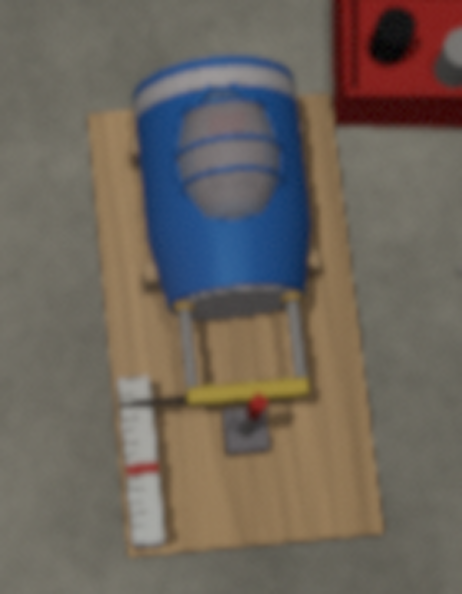

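View pics/scene0c.png

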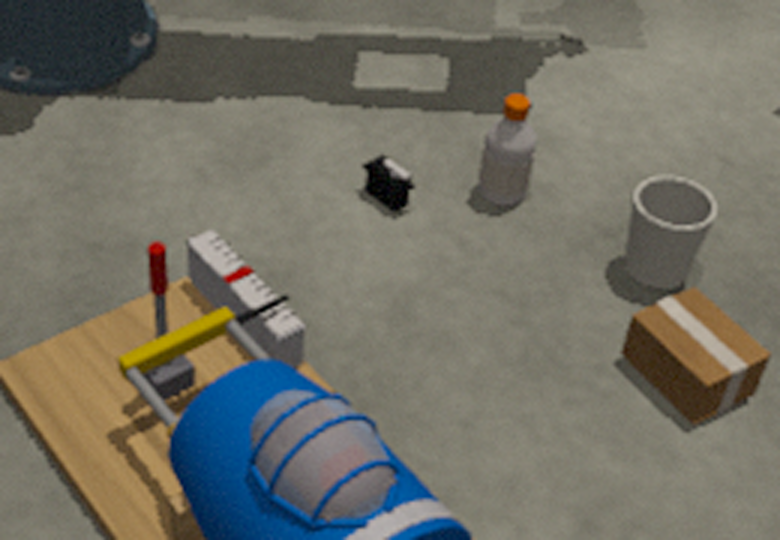

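```bash
cat > h.py <<'E'
import numpy as np,cv2
from scipy.spatial.transform import Rotation as R
K={"scene":np.array([[432.77251646,0,277.99931403],[0,432.77251646,205.87605463],[0,0,1]]),"top":np.array([[470.38281505,0,275.47865274],[0,470.38281505,214.19363949],[0,0,1]])}
P={"scene":np.array([[0.47408077,0.6089821,-0.63591526,1.19619063],[0.8804052,-0.31836867,0.35146562,-0.39096244],[0.01158078,-0.72648619,-0.68708347,0.82671775],[0,0,0,1]]),
"top":np.array([[0.01681379,-0.98308666,0.18236754,0.31108607],[-0.99984942,-0.01574852,0.00728805,-0.01959192],[-0.00429277,-0.18246262,-0.98320342,1.33943923],[0,0,0,1]])}
def hit(n,uv,z,Kc=None,T=None):
    Kc=K[n] if Kc is None else Kc; T=P[n] if T is None else T
    d=T[:3,:3]@np.linalg.inv(Kc)@np.array([uv[0],uv[1],1.]); o=T[:3,3]
    return o+d*(z-o[2])/d[2]
def proj(n,p,Kc=None,T=None):
    Kc=K[n] if Kc is None else Kc; T=P[n] if T is None else T
    c=Kc@(T[:3,:3].T@(np.asarray(p)-T[:3,3])); return c[:2]/c[2]
def q2R(q): return R.from_quat([q[1],q[2],q[3],q[0]]).as_matrix()
E
python3 - <<'E'
from h import *
c=[(88,115),(330,95),(382,533),(130,556)]
w=np.array([hit("top",(u/3.3+240,v/3.3+90),.018)[:2] for u,v in c]);print(w)
print([np.linalg.norm(w[i]-w[i-1]) for i in range(4)])
ctr=w.mean(0); ax=(w[0]+w[1]-w[2]-w[3]); ax/=np.linalg.norm(ax); ay=np.array([-ax[1],ax[0]])
print(ctr,np.degrees(np.arctan2(ax[1],ax[0])))
f=lambda x,y:ctr+ax*x+ay*y
print("pin",f(-.104,0),"handle",f(-.08,0))
def s(u,v): return (u/3.3+240,v/3.3+90)
for nm,uv,z in [("grip top",s(258,404),.163),("handleR",s(307,388),.094),("handleL",s(188,395),.094),("band",s(142,469),.067)]:
    p=hit("top",uv,z); d=p[:2]-ctr; print(nm,p,"jig",d@ax,d@ay)
for nm,uv,z in [("scene griptop",(190+157/3,120+246/3),.166),("band",(190+239/3,120+273/3),.067),("ptr",(190+270/3,120+305/3),.085),("cuprim",(190+673/3,120+202/3),.08)]:
    p=hit("scene",uv,z); d=p[:2]-ctr; print(nm,p,"jig",d@ax,d@ay)
print("cup top",hit("top",(147.5,190),.08))
print("glue top",hit("top",(165,245),.11))
E
```

```text
[[ 0.82488655  0.02082617]
 [ 0.84713653 -0.19637971]
 [ 0.45301742 -0.23745048]
 [ 0.42988661 -0.02291684]]
[np.float64(0.3974146488047952), np.float64(0.21834252382547684), np.float64(0.3962532974691224), np.float64(0.2157770063470345)]
[ 0.63873178 -0.10898021] 6.1345482872139705
pin [ 0.53532731 -0.12009403] handle [ 0.55918988 -0.1175293 ]
grip top [ 0.53561451 -0.11944062  0.163     ] jig -0.10364461972086021 0.0006189759635911686
handleR [ 0.56274257 -0.16534223  0.094     ] jig -0.08157712150777258 -0.0479187861252927
handleL [ 0.55535609 -0.06811124  0.094     ] jig -0.0785308441419308 0.049544770790120714
band [ 0.49762843 -0.03162466  0.067     ] jig -0.13202885122476024 0.09199140307584801
scene griptop [ 0.53653096 -0.11780679  0.166     ] jig -0.10255882691299065 0.0021455153059251907
band [ 0.49987282 -0.0298907   0.067     ] jig -0.129612018499142 0.093475596867589
ptr [ 0.56053628 -0.03346035  0.085     ] jig -0.06967739690298119 0.08344367244252437
cuprim [0.60933147 0.34447736 0.08      ] jig 0.0192261605758222 0.45400275614706104
cup top [0.60677467 0.34313576 0.08      ]
glue top [0.45210973 0.27856041 0.11      ]
```

Emit:
arm_command --motion "0 0 0 0 0 0.112 1;0 0 0 0 0 0.112 1;0 0 0 0 0 0.112 1;0 0 0 0 0 0.112 1;0 0 0 0 0 0.112 1;0 0 0 0 0 0.112 1;0 0 0 0 0 0.112 1;0 0 0 0 0 0.112 1;0 0 0 0 0 0.112 1;0 0 0 0 0 0 1"

```text
time_s: 1.83
eef_pos: [0.2291, 0.5274, 0.1998]
eef_rot: [0.0, 0.688, 0.726, 0.0]
wrist_force: [0.6, -0.4, 0.7]
opening: 0.996
```

```bash
cat >> h.py <<'E'
def goto(o,p,yaw_y,tilt=None):
    """shift (units) and turn (units) in tool axes from measured pose to target pos p, jaws at yaw_y deg, pointing down"""
    Rc=q2R(o["eef_rot"]); a=np.radians(yaw_y)
    y=np.array([np.cos(a),np.sin(a),0]); z=np.array([0,0,-1.]); x=np.cross(y,z); Rt=np.stack([x,y,z],1)
    sh=Rc.T@(np.asarray(p)-o["eef_pos"]); rv=R.from_matrix(Rc.T@Rt).as_rotvec()
    print("pos",o["eef_pos"].round(4),"t",o["time_s"],"open",round(o["opening"],3),"F",o["wrist_force"].round(1),"yawy",np.degrees(np.arctan2(Rc[1,1],Rc[0,1])).round(2))
    print("shift units",(sh/.2).round(4),"rows>=",np.linalg.norm(sh)/.0417,"turn units",(rv/np.radians(60)).round(4))
E
python3 - <<'E'
from h import *
from bench import *
goto(get_obs(),(.5355,-.1195,.2),6.1)
E
```

```text
pos [0.2291 0.5274 0.1998] t 1.8333 open 0.996 F [ 0.6 -0.4  0.7] yawy 3.09
shift units [-3.3124e+00  1.3552e+00 -9.0000e-04] rows>= 17.1650841430162 turn units [ 0.     -0.     -0.0501]
```

Emit:
arm_command --motion "-0.18 0.07 0.03 0 0 -0.05 1;-0.18 0.07 -0.03 0 0 0 1;-0.18 0.07 -0.03 0 0 0 1;-0.18 0.07 0 0 0 0 1;-0.18 0.07 0 0 0 0 1;-0.18 0.07 0 0 0 0 1;-0.18 0.07 0 0 0 0 1;-0.18 0.07 0 0 0 0 1;-0.18 0.07 0 0 0 0 1;-0.18 0.07 0 0 0 0 1"

```text
time_s: 2.67
eef_pos: [0.4154, 0.1802, 0.2063]
eef_rot: [0.0, 0.647, 0.763, 0.003]
wrist_force: [0.2, 1.0, -0.2]
opening: 1.001
```

Run:
```python
from h import *
from bench import *
goto(get_obs(),(.5355,-.1195,.2),6.1)
```

```text
pos [0.4154 0.1802 0.2063] t 2.6667 open 1.001 F [ 0.2  1.  -0.2] yawy 9.44
shift units [-1.5769  0.3465  0.0277] rows>= 7.744745733365061 turn units [ 0.0045 -0.0034  0.0556]
```

Emit:
arm_command --motion "-0.18 0.04 -0.02 0 0 0.05 1;-0.18 0.04 -0.02 0 0 0 1;-0.18 0.04 -0.02 0 0 0 1;-0.18 0.04 -0.02 0 0 0 1;-0.18 0.04 0 0 0 0 1;-0.18 0.04 0 0 0 0 1;-0.18 0.04 0 0 0 0 1;0 0 0 0 0 0 1;0 0 0 0 0 0 1"

```text
time_s: 3.42
eef_pos: [0.5091, -0.084, 0.2249]
eef_rot: [0.004, 0.657, 0.754, 0.004]
wrist_force: [0.2, 1.1, -0.8]
opening: 0.997
```

Run:
```python
from h import *
from bench import *
o=get_obs();goto(o,(.5355,-.1195,.2),6.1)
c=camera("wrist");cv2.imwrite("pics/w1.png",c["img"][:,:,::-1]);print(c["intrinsics"],c["mount"])
np.savez("w1.npz",K=c["intrinsics"],M=c["mount"],p=o["eef_pos"],q=o["eef_rot"])
```

```text
pos [ 0.5091 -0.084   0.2249] t 3.4167 open 0.997 F [ 0.2  1.1 -0.8] yawy 7.86
shift units [-0.1939  0.1051  0.1259] rows>= 1.2179443647892463 turn units [0.0109 0.0005 0.0294]
[[377.42469327   0.         282.80143416]
 [  0.         377.42469327 211.12721157]
 [  0.           0.           1.        ]] [[-2.47251224e-04 -9.55673977e-01 -2.94426883e-01  7.51300768e-02]
 [ 9.99999909e-01 -1.34324299e-04 -4.03770753e-04  8.72665623e-04]
 [ 3.46324517e-04 -2.94426956e-01  9.55673923e-01 -1.74511274e-01]
 [ 0.00000000e+00  0.00000000e+00  0.00000000e+00  1.00000000e+00]]
```

View pics/w1.png

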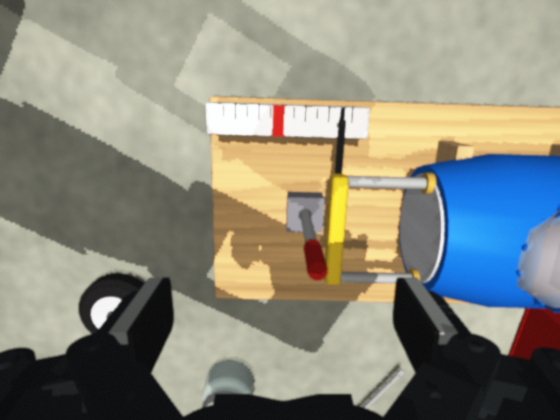

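```bash
cat >> h.py <<'E'
def wpose(p,q,M):
    T=np.eye(4);T[:3,:3]=q2R(q);T[:3,3]=p;return T@M
CT=np.array([.63873,-.10898]);AN=np.radians(6.13);AX=np.array([np.cos(AN),np.sin(AN)]);AY=np.array([-AX[1],AX[0]])
def jig(p): d=np.asarray(p)[:2]-CT; return np.array([d@AX,d@AY]).round(4)
E
python3 - <<'E'
from h import *
d=np.load("w1.npz");T=wpose(d["p"],d["q"],d["M"])
for n,uv,z in [("griptop",(318,273),.168),("gripbot",(311,241),.123),("sock",(305,212),.042),("bandL",(273,121),.067),("bandR",(284,121),.067),("ptrtip",(342.5,113),.075),("ptr",(341,130),.08),("barTL",(332,176),.094),("barTR",(348,176),.094),("barBL",(327,283),.094),("barBR",(342,283),.094),("scaleL",(207,118),.067),("scaleR",(368,121),.067),("boardTL",(210,97),.018),("boardBL",(218,297),.018)]:
    p=hit("",uv,z,d["K"],T);print(n,p.round(4),jig(p))
print(proj("",[.5355,-.1195,.168],d["K"],T))
E
```

```text
griptop [ 0.5396 -0.1203  0.168 ] [-0.0998 -0.0006]
gripbot [ 0.5377 -0.1151  0.123 ] [-0.1011  0.0047]
sock [ 0.5386 -0.1164  0.042 ] [-0.1003  0.0034]
bandL [ 0.496  -0.0317  0.067 ] [-0.1337  0.0921]
bandR [ 0.5053 -0.0304  0.067 ] [-0.1243  0.0924]
ptrtip [ 0.5526 -0.0169  0.075 ] [-0.0758  0.1008]
ptr [ 0.553  -0.0304  0.08  ] [-0.0769  0.0873]
barTL [ 0.55   -0.0671  0.094 ] [-0.0838  0.0511]
barTR [ 0.5631 -0.0654  0.094 ] [-0.0706  0.0515]
barBL [ 0.5626 -0.1644  0.094 ] [-0.0816 -0.047 ]
barBR [ 0.5761 -0.1626  0.094 ] [-0.068  -0.0466]
scaleL [ 0.4398 -0.0369  0.067 ] [-0.1901  0.0929]
scaleR [ 0.5769 -0.0206  0.067 ] [-0.052   0.0945]
boardTL [ 0.4326 -0.0208  0.018 ] [-0.1956  0.1097]
boardBL [ 0.459  -0.2366  0.018 ] [-0.1923 -0.1077]
[312.23821521 271.27547748]
```

Emit:
arm_command --motion "-0.1 0.05 0 0.005 0 0.029 1;-0.1 0.06 0 0.006 0 0 1;0 0 0 0 0 0 1;0 0 0 0 0 0 1"

```text
time_s: 3.8
eef_pos: [0.5355, -0.117, 0.2251]
eef_rot: [-0.001, 0.664, 0.748, -0.0]
wrist_force: [0.1, 0.2, -0.2]
opening: 1.001
```

Run:
```python
from h import *
from bench import *
o=get_obs();goto(o,(.5375,-.119,.128),6.1)
c=camera("wrist");cv2.imwrite("pics/w2.png",c["img"][:,:,::-1])
np.savez("w2.npz",K=c["intrinsics"],M=c["mount"],p=o["eef_pos"],q=o["eef_rot"])
```

```text
pos [ 0.5355 -0.117   0.2251] t 3.8 open 1.001 F [ 0.1  0.2 -0.2] yawy 6.75
shift units [-0.0115  0.0092  0.4853] rows>= 2.328750370280252 turn units [-0.0011 -0.0004  0.0108]
```

View pics/w2.png

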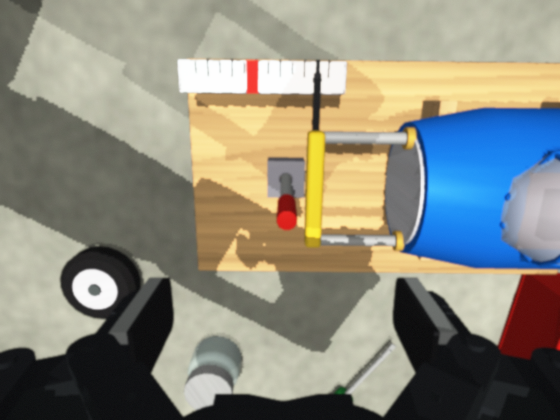

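Run:
```python
from h import *
d=np.load("w2.npz");T=wpose(d["p"],d["q"],d["M"])
for n,uv,z in [("griptop",(286.5,220),.168),("gripbot",(287,198),.123),("sock",(286,176),.042),("bandL",(247,76),.067),("bandR",(258,76),.067),("ptr",(317,95),.083),("scaleL",(180,76),.067),("scaleR",(345,76),.067),("barTL",(310,134),.094),("barTR",(325,134),.094),("barBL",(307,243),.094),("barBR",(321,243),.094)]:
    p=hit("",uv,z,d["K"],T);print(n,p.round(4),jig(p))
```

```text
griptop [ 0.5388 -0.1188  0.168 ] [-0.1004  0.0009]
gripbot [ 0.5393 -0.1161  0.123 ] [-0.0997  0.0035]
sock [ 0.539  -0.1161  0.042 ] [-0.0999  0.0036]
bandL [ 0.496  -0.0308  0.067 ] [-0.1336  0.093 ]
bandR [ 0.505  -0.0298  0.067 ] [-0.1245  0.0931]
ptr [ 0.5545 -0.0391  0.083 ] [-0.0763  0.0785]
scaleL [ 0.4407 -0.0374  0.067 ] [-0.1893  0.0924]
scaleR [ 0.5768 -0.0213  0.067 ] [-0.0522  0.0938]
barTL [ 0.5523 -0.0693  0.094 ] [-0.0817  0.0487]
barTR [ 0.5642 -0.0679  0.094 ] [-0.0697  0.0488]
barBL [ 0.5626 -0.162   0.094 ] [-0.0813 -0.0446]
barBR [ 0.5747 -0.1606  0.094 ] [-0.0692 -0.0445]
```

Emit:
arm_command --motion "-0.011 0.009 0.12 0 0 0.01 1;0 0 0.12 0 0 0 1;0 0 0.12 0 0 0 1;0 0 0.09 0 0 0 1;0 0 0.03 0 0 0 1;0 0 0 0 0 0 1"

```text
time_s: 4.35
eef_pos: [0.5368, -0.1106, 0.1288]
eef_rot: [0.002, 0.663, 0.749, 0.001]
wrist_force: [-0.6, 1.0, -0.5]
opening: 1.001
```

Run:
```python
from h import *
from bench import *
o=get_obs();goto(o,(.5375,-.1185,.128),6.1)
c=camera("wrist");cv2.imwrite("pics/w3.png",c["img"][:,:,::-1])
np.savez("w3.npz",K=c["intrinsics"],M=c["mount"],p=o["eef_pos"],q=o["eef_rot"])
```

```text
pos [ 0.5368 -0.1106  0.1288] t 4.35 open 1.001 F [-0.6  1.  -0.5] yawy 6.94
shift units [-0.0398 -0.0013  0.0043] rows>= 0.19200833534787298 turn units [0.0037 0.0011 0.014 ]
```

View pics/w3.png

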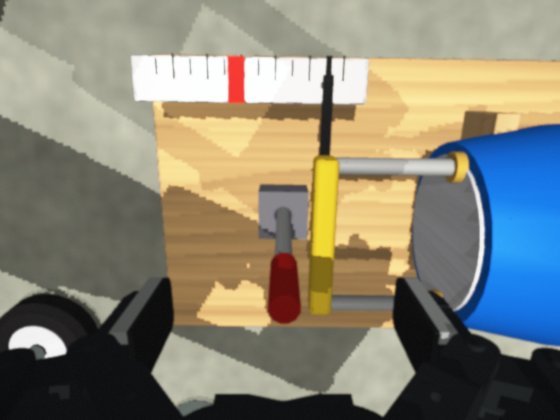

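Emit:
arm_command --motion "-0.04 0 0.004 0.003 0 0.012 1;0 0 0 0 0 0 1;0 0 0 0 0 0 1"

```text
time_s: 4.65
eef_pos: [0.5398, -0.1189, 0.1323]
eef_rot: [0.003, 0.667, 0.745, 0.001]
wrist_force: [0.5, -0.3, -0.1]
opening: 1.002
```

Run:
```python
from h import *
from bench import *
o=get_obs();goto(o,(.5375,-.1185,.128),6.1)
d=np.load("w3.npz");T=wpose(d["p"],d["q"],d["M"])
print(hit("",(284,305),.168,d["K"],T),hit("",(284,256),.123,d["K"],T))
```

```text
pos [ 0.5398 -0.1189  0.1323] t 4.65 open 1.002 F [ 0.5 -0.3 -0.1] yawy 6.28
shift units [ 0.0032 -0.0113  0.0214] rows>= 0.11695447867568888 turn units [0.0049 0.0037 0.003 ]
[ 0.5387048  -0.11682494  0.168     ] [ 0.53880024 -0.11516659  0.123     ]
```

Emit:
arm_command --motion "0 -0.006 0.02 0.004 0.003 0 1;0 0 0 0 0 0 0.5;0 0 0 0 0 0 0.2;0 0 0 0 0 0 0.1;0 0 0 0 0 0 0;0 0 0 0 0 0 0;0 0 0 0 0 0 0;0 0 0 0 0 0 0"

```text
time_s: 5.32
eef_pos: [0.5406, -0.1206, 0.1313]
eef_rot: [0.003, 0.668, 0.744, 0.001]
wrist_force: [-1.0, 0.0, 1.7]
opening: 0.112
```

Run:
```python
from h import *
from bench import *
o=get_obs();goto(o,(.5375,-.1185,.128),6.1)
c=camera("wrist");cv2.imwrite("pics/w4.png",c["img"][:,:,::-1])
```

```text
pos [ 0.5406 -0.1206  0.1313] t 5.3167 open 0.112 F [-1.   0.   1.7] yawy 6.22
shift units [ 0.0121 -0.0143  0.0162] rows>= 0.1188910191705633 turn units [0.0053 0.0032 0.0021]
```

View pics/w4.png

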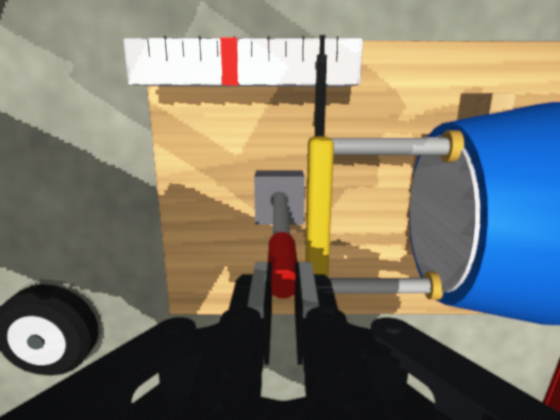

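Emit:
arm_command --motion "0 0 0 0 0 0 0;0 0 0 0 0 0 0;0 0 0 0 0 0 0"

```text
time_s: 5.62
eef_pos: [0.5406, -0.1205, 0.1313]
eef_rot: [0.003, 0.668, 0.744, 0.001]
wrist_force: [0.1, 0.2, 1.0]
opening: 0.11
```

Run:
```python
from h import *
from bench import *
o=get_obs();goto(o,(.5375,-.1185,.128),6.1)
c=camera("wrist");cv2.imwrite("pics/w5.png",cv2.resize(c["img"][200:350,200:370,::-1],None,fx=3.5,fy=3.5))
```

```text
pos [ 0.5406 -0.1205  0.1313] t 5.6167 open 0.11 F [0.1 0.2 1. ] yawy 6.23
shift units [ 0.0117 -0.0143  0.0162] rows>= 0.11776700388502521 turn units [0.0053 0.0032 0.0022]
```

View pics/w5.png

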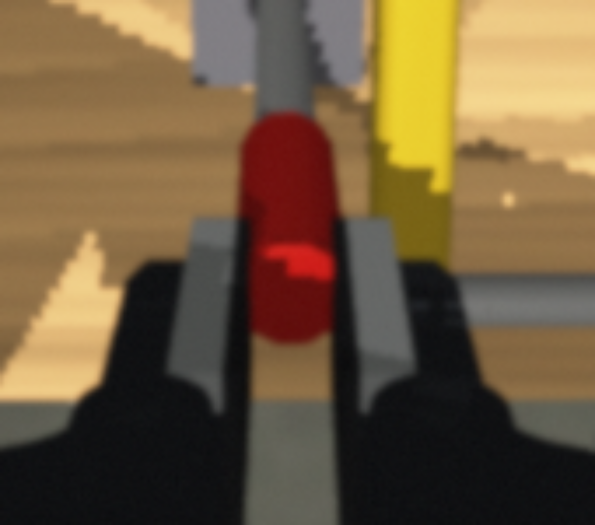

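Emit:
arm_command --motion "0 0 -0.05 0 0 0 0;0 0 -0.08 0 0 0 0;0 0 -0.1 0 0 0 0;0 0 -0.12 0 0 0 0;0 0 -0.15 0 0 0 0;0 0 -0.1 0 0 0 0;0 0 -0.05 0 0 0 0;0 0 0 0 0 0 0"

```text
time_s: 6.33
eef_pos: [0.5377, -0.119, 0.2679]
eef_rot: [0.0, 0.668, 0.745, 0.0]
wrist_force: [-0.3, 0.2, -0.2]
opening: 0.111
```

Run:
```python
from h import *
from bench import *
o=get_obs();goto(o,(.608,.344,.245),6.1)
c=camera("wrist");cv2.imwrite("pics/w6.png",c["img"][:,:,::-1])
c=camera("scene");cv2.imwrite("pics/s6.png",cv2.resize(c["img"][120:300,190:450,::-1],None,fx=3,fy=3))
```

```text
pos [ 0.5377 -0.119   0.2679] t 6.3333 open 0.111 F [-0.3  0.2 -0.2] yawy 6.23
shift units [2.2632 0.6008 0.1145] rows>= 11.243917483356812 turn units [0.0006 0.0001 0.0022]
```

View pics/s6.png

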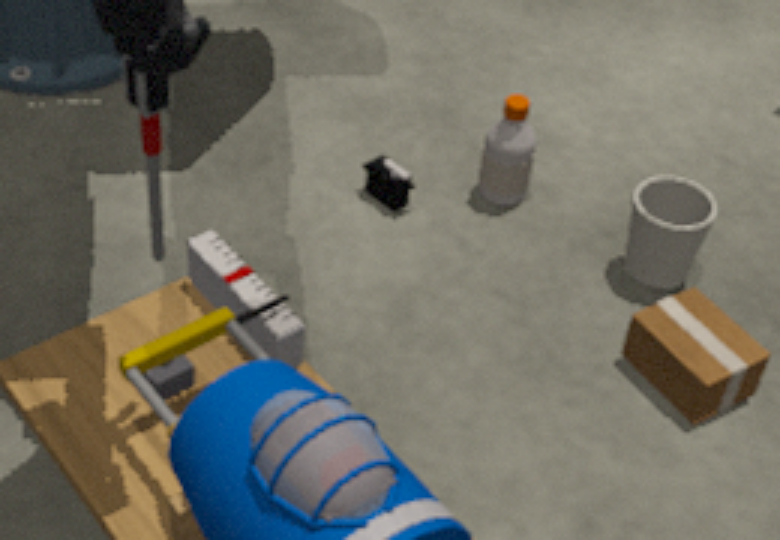

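View pics/w6.png

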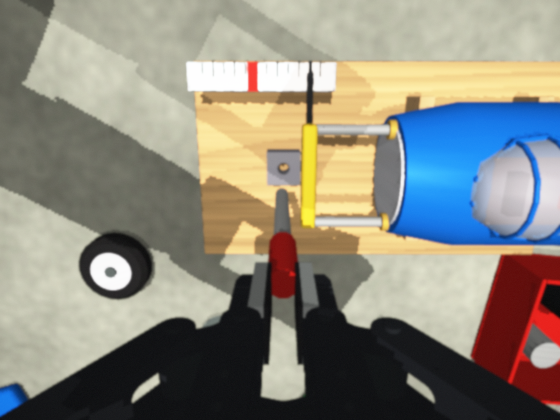

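Emit:
arm_command --motion "0.1 0.03 0 0 0 0 0;0.17 0.045 0 0 0 0 0;0.17 0.045 0 0 0 0 0;0.17 0.045 0 0 0 0 0;0.17 0.045 0 0 0 0 0;0.17 0.045 0 0 0 0 0;0.17 0.045 0 0 0 0 0;0.17 0.045 0 0 0 0 0;0.17 0.045 0 0 0 0 0;0.17 0.045 0 0 0 0 0"

```text
time_s: 7.27
eef_pos: [0.5803, 0.2217, 0.2416]
eef_rot: [-0.014, 0.673, 0.74, -0.012]
wrist_force: [0.5, -0.5, -0.1]
opening: 0.108
```

Run:
```python
from h import *
from bench import *
print(proj("scene",[.5377,-.119,.1546]), "seen 242.7,206")
o=get_obs();goto(o,(.608,.344,.235),6.1)
```

```text
[242.29847878 206.18238482] seen 242.7,206
pos [0.5803 0.2217 0.2416] t 7.2667 open 0.108 F [ 0.5 -0.5 -0.1] yawy 5.42
shift units [0.5956 0.1966 0.0286] rows>= 3.011348717913192 turn units [-0.035  -0.0048 -0.0114]
```

Emit:
arm_command --motion "0.12 0.04 0 -0.01 -0.002 -0.005 0;0.12 0.04 0 -0.012 -0.003 -0.005 0;0.12 0.04 0 -0.012 0 0 0;0.12 0.04 0 0 0 0 0;0.08 0.03 0 0 0 0 0;0 0 0 0 0 0 0;0 0 0 0 0 0 0"

```text
time_s: 7.85
eef_pos: [0.5972, 0.3494, 0.2194]
eef_rot: [-0.008, 0.665, 0.746, -0.012]
wrist_force: [0.2, -0.6, -0.7]
opening: 0.11
```

Run:
```python
from h import *
from bench import *
o=get_obs();goto(o,(.608,.344,.235),6.1)
for n in ["scene","top","wrist"]:
    c=camera(n)
    im=c["img"][:,:,::-1]
    if n=="scene": im=cv2.resize(im[120:260,340:480],None,fx=4,fy=4)
    if n=="top": im=cv2.resize(im[130:250,90:230],None,fx=4,fy=4)
    cv2.imwrite(f"pics/{n}7.png",im)
```

```text
pos [0.5972 0.3494 0.2194] t 7.85 open 0.11 F [ 0.2 -0.6 -0.7] yawy 6.58
shift units [-0.0331  0.0484 -0.0794] rows>= 0.4734117824020666 turn units [-0.0269  0.0037  0.0081]
```

View pics/scene7.png

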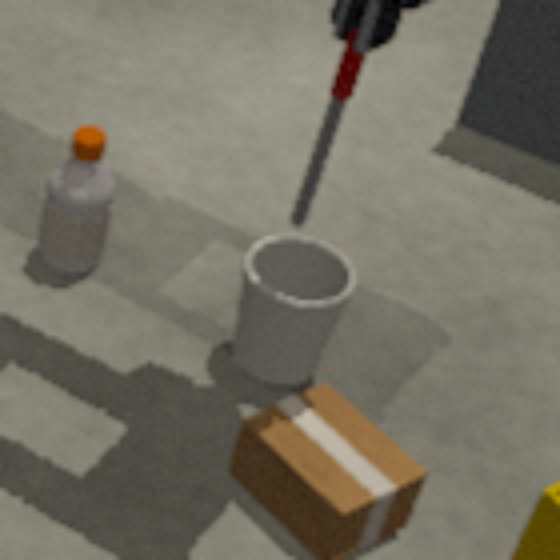

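View pics/top7.png

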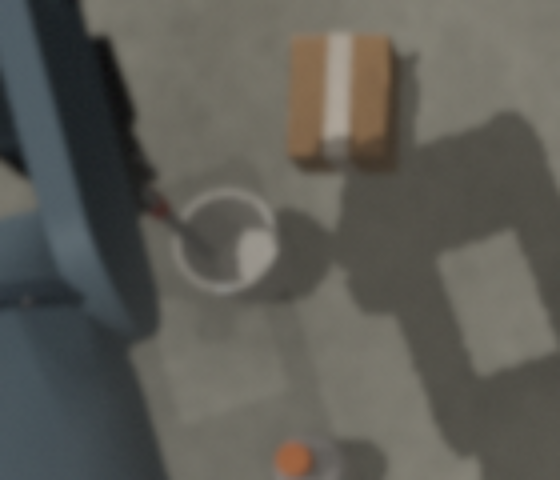

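View pics/wrist7.png

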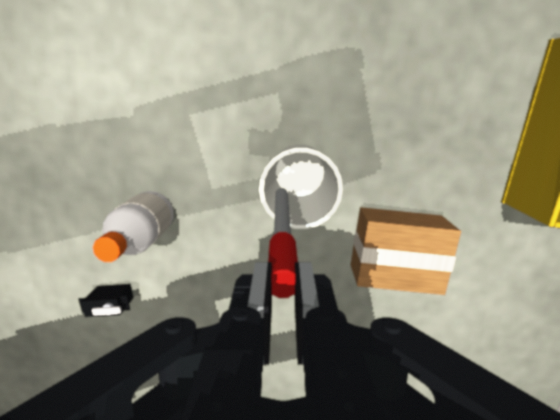

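Run:
```python
from h import *
from bench import *
o=get_obs(); d=np.load("w2.npz");T=wpose(o["eef_pos"],o["eef_rot"],d["M"])
print("rim wrist",hit("",(301,188),.08,d["K"],T))
print("rim scene",hit("scene",(340+299/4,120+269/4),.08), "top",hit("top",(90+224/4,130+241/4),.08))
Rc=q2R(o["eef_rot"]);print("foot",o["eef_pos"]+Rc[:,2]*.1133,"scene foot",hit("scene",(414.5,175),.106), Rc[:,2])
goto(o,(.6085,.344,.215),6.1)
```

```text
rim wrist [0.61046507 0.34784596 0.08      ]
rim scene [0.6095839  0.34568842 0.08      ] top [0.60600344 0.34722203 0.08      ]
foot [0.59482691 0.34729474 0.10743396] scene foot [0.59159857 0.35288331 0.106     ] [-0.02621416 -0.00643945 -0.99963561]
pos [0.5978 0.348  0.2207] t 8.0 open 0.109 F [ 0.2 -0.8 -0.6] yawy 6.46
shift units [-0.0259  0.0517  0.0272] rows>= 0.30631362364694137 turn units [-0.0256  0.0034  0.0061]
```

Emit:
arm_command --motion "-0.005 0.055 -0.01 -0.026 0.003 0.005 0;0 0 0 0 0 0 0;0 0 0 0 0 0 0"

```text
time_s: 8.25
eef_pos: [0.6107, 0.3453, 0.223]
eef_rot: [0.002, 0.67, 0.743, 0.001]
wrist_force: [-0.1, 0.6, -0.4]
opening: 0.107
```

Run:
```python
from h import *
from bench import *
o=get_obs(); Rc=q2R(o["eef_rot"]);print("foot",o["eef_pos"]+Rc[:,2]*.1133)
goto(o,(.609,.3465,.122),6.1)
```

```text
foot [0.6111346  0.34529417 0.10968797]
pos [0.6107 0.3453 0.223 ] t 8.25 open 0.107 F [-0.1  0.6 -0.4] yawy 5.94
shift units [ 0.0071 -0.0098  0.5049] rows>= 2.4222576658844677 turn units [ 0.0037  0.0006 -0.0027]
```

Emit:
arm_command --motion "0.007 -0.008 0.08 0.003 0 0 0;0 0 0.1 0 0 0 0;0 0 0.1 0 0 0 0;0 0 0.1 0 0 0 0;0 0 0.06 0 0 0 0;0 0 0.02 0 0 0 0;0 0 0 0 0 0 0"

```text
time_s: 8.83
eef_pos: [0.6141, 0.343, 0.134]
eef_rot: [0.003, 0.672, 0.741, 0.005]
wrist_force: [0.1, -0.3, 0.1]
opening: 0.11
```

Run:
```python
from h import *
from bench import *
o=get_obs(); Rc=q2R(o["eef_rot"]);print("foot",o["eef_pos"]+Rc[:,2]*.1133)
goto(o,(.609,.3465,.1183),6.1)
for n in ["scene","wrist"]:
    c=camera(n)
    im=c["img"][:,:,::-1]
    if n=="scene": im=cv2.resize(im[120:260,340:480],None,fx=4,fy=4)
    cv2.imwrite(f"pics/{n}8.png",im)
```

```text
foot [0.61538898 0.34324432 0.02070212]
pos [0.6141 0.343  0.134 ] t 8.8333 open 0.11 F [ 0.1 -0.3  0.1] yawy 5.58
shift units [ 0.02   -0.0246  0.0782] rows>= 0.4047746914572534 turn units [ 0.0111 -0.0013 -0.0087]
```

View pics/scene8.png

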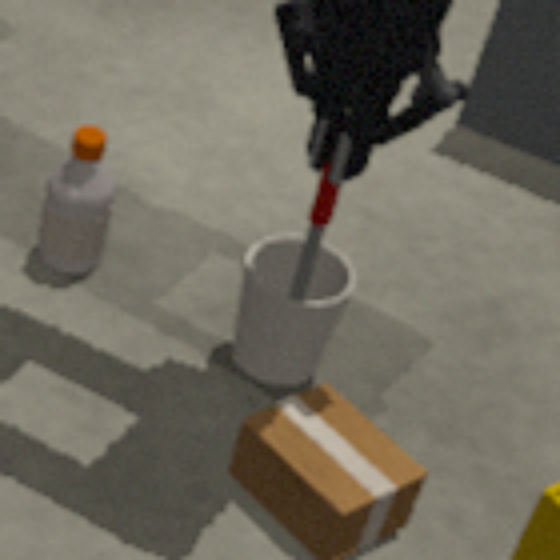

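View pics/wrist8.png

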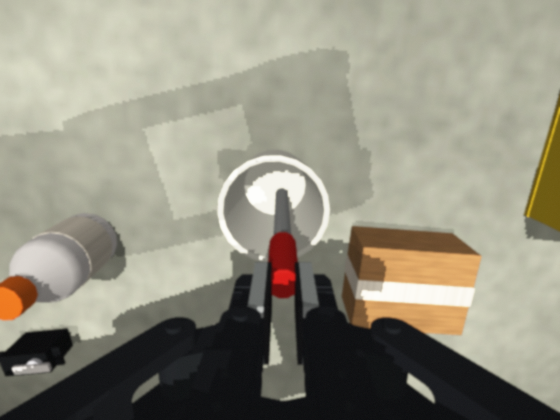

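Emit:
arm_command --motion "0.01 -0.015 0.02 0.01 0 0 0;0 0 0.03 0 0 0 0;0 0 0.012 0 0 0 0;0 0 0 0 0 0 0"

```text
time_s: 9.27
eef_pos: [0.614, 0.3464, 0.1269]
eef_rot: [0.002, 0.672, 0.741, 0.005]
wrist_force: [0.7, 0.0, -0.2]
opening: 0.115
```

Run:
```python
from h import *
from bench import *
o=get_obs(); Rc=q2R(o["eef_rot"]);print("foot",o["eef_pos"]+Rc[:,2]*.1133)
goto(o,(.609,.3465,.1183),6.1)
```

```text
foot [0.61503319 0.34695816 0.01363655]
pos [0.614  0.3464 0.1269] t 9.2667 open 0.115 F [ 0.7  0.  -0.2] yawy 5.6
shift units [ 0.0027 -0.0254  0.0429] rows>= 0.23953646632959755 turn units [ 0.0089 -0.0037 -0.0084]
```

Emit:
arm_command --motion "0 -0.02 0.025 0.009 -0.003 0 0;0 0 0.015 0 0 0 0;0 0 0 0 0 0 0"

```text
time_s: 9.52
eef_pos: [0.6101, 0.3463, 0.1189]
eef_rot: [-0.0, 0.672, 0.741, 0.0]
wrist_force: [-0.8, -0.9, -0.3]
opening: 0.107
```

Run:
```python
from h import *
from bench import *
o=get_obs(); Rc=q2R(o["eef_rot"]);print("foot",o["eef_pos"]+Rc[:,2]*.1133)
goto(o,(.609,.3465,.1183),6.1)
```

```text
foot [0.61009283 0.34639648 0.00559486]
pos [0.6101 0.3463 0.1189] t 9.5167 open 0.107 F [-0.8 -0.9 -0.3] yawy 5.61
shift units [ 0.0015 -0.0053  0.003 ] rows>= 0.029913281611222604 turn units [ 0.0002 -0.0007 -0.0081]
```

Foot is at about the inner floor; a couple of tiny steps down to feel contact.

Emit:
arm_command --motion "0 0 0.006 0 0 0 0;0 0 0.006 0 0 0 0;0 0 0.006 0 0 0 0"

```text
time_s: 9.77
eef_pos: [0.6119, 0.3472, 0.1182]
eef_rot: [0.001, 0.672, 0.741, 0.003]
wrist_force: [0.1, -0.6, 2.9]
opening: 0.111
```

Emit:
arm_command --motion "0 0 0 0 0 0 0.3;0 0 0 0 0 0 0.3;0 0 0 0 0 0 0.6;0 0 0 0 0 0 1;0 0 0 0 0 0 1;0 0 0 0 0 0 1;0 0 0 0 0 0 1;0 0 0 0 0 0 1"

```text
time_s: 10.43
eef_pos: [0.6116, 0.347, 0.1175]
eef_rot: [0.001, 0.672, 0.741, 0.002]
wrist_force: [-0.3, 0.1, -0.3]
opening: 1.004
```

Run:
```python
from h import *
from bench import *
o=get_obs()
goto(o,(.609,.3465,.25),6.1)
for n in ["scene","wrist"]:
    c=camera(n)
    im=c["img"][:,:,::-1]
    if n=="scene": im=cv2.resize(im[120:260,340:480],None,fx=4,fy=4)
    cv2.imwrite(f"pics/{n}9.png",im)
```

```text
pos [0.6116 0.347  0.1175] t 10.4333 open 1.004 F [-0.3  0.1 -0.3] yawy 5.62
shift units [-1.000e-04 -1.050e-02 -6.623e-01] rows>= 3.1769968795454666 turn units [ 0.0041 -0.0017 -0.008 ]
```

View pics/scene9.png

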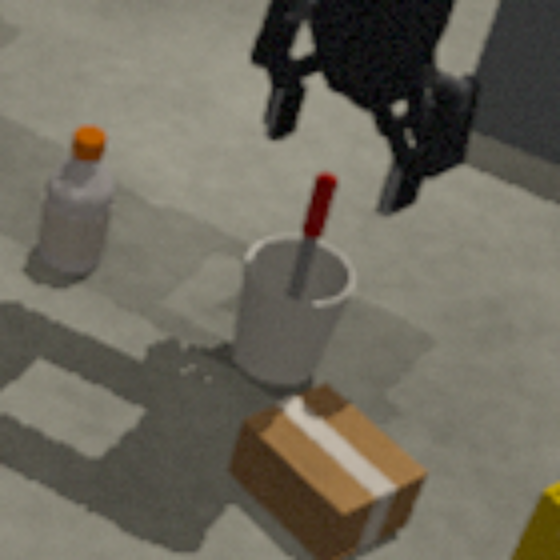

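View pics/wrist9.png

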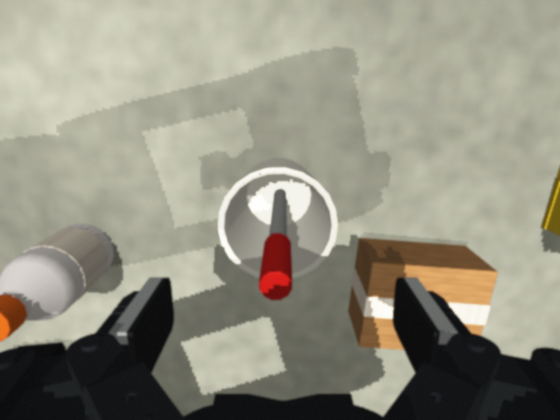

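Emit:
arm_command --motion "0 0 -0.08 0 0 0 1;0 0 -0.15 0 0 0 1;0 0 -0.18 0 0 0 1;0 0 -0.18 0 0 0 1;0 0 -0.08 0 0 0 1;0 0 0 0 0 0 1"

```text
time_s: 11.03
eef_pos: [0.6087, 0.3458, 0.2526]
eef_rot: [-0.001, 0.672, 0.741, -0.002]
wrist_force: [0.2, 0.5, 0.4]
opening: 1.001
```

Run:
```python
from h import *
from bench import *
o=get_obs()
goto(o,(.5615,-.116,.24),6.1)
```

```text
pos [0.6087 0.3458 0.2526] t 11.0333 open 1.001 F [0.2 0.5 0.4] yawy 5.62
shift units [-2.2747 -0.4608  0.0658] rows>= 11.136069442777004 turn units [-0.0043  0.0004 -0.008 ]
```

Emit:
arm_command --motion "-0.1 -0.02 0 0 0 -0.008 1;-0.18 -0.036 0 0 0 0 1;-0.18 -0.036 0 0 0 0 1;-0.18 -0.036 0 0 0 0 1;-0.18 -0.036 0 0 0 0 1;-0.18 -0.036 0 0 0 0 1;-0.18 -0.036 0 0 0 0 1;-0.18 -0.036 0 0 0 0 1;-0.18 -0.036 0 0 0 0 1;-0.18 -0.036 0 0 0 0 1"

```text
time_s: 11.87
eef_pos: [0.5719, -0.0085, 0.2403]
eef_rot: [-0.006, 0.663, 0.748, -0.003]
wrist_force: [1.8, -0.4, -0.5]
opening: 0.999
```

Run:
```python
from h import *
from bench import *
o=get_obs()
goto(o,(.5615,-.116,.22),6.1)
```

```text
pos [ 0.5719 -0.0085  0.2403] t 11.8667 open 0.999 F [ 1.8 -0.4 -0.5] yawy 6.91
shift units [-0.528  -0.1151  0.1004] rows>= 2.6360516030988124 turn units [-0.0109 -0.0044  0.0136]
```

Emit:
arm_command --motion "-0.15 -0.03 0.02 -0.01 -0.004 0.014 0.8;-0.15 -0.03 0.02 0 0 0 0.7;-0.13 -0.03 0.02 0 0 0 0.7;-0.07 -0.02 0.02 0 0 0 0.7;0 0 0 0 0 0 0.7;0 0 0 0 0 0 0.7"

```text
time_s: 12.37
eef_pos: [0.5547, -0.1224, 0.2149]
eef_rot: [-0.004, 0.673, 0.74, -0.003]
wrist_force: [0.5, 1.0, -0.4]
opening: 0.702
```

Run:
```python
from h import *
from bench import *
o=get_obs();goto(o,(.5615,-.116,.066),6.1)
for n in ["wrist"]:
    c=camera(n)
    im=c["img"][:,:,::-1]
    cv2.imwrite(f"pics/{n}10.png",im)
```

```text
pos [ 0.5547 -0.1224  0.2149] t 12.3667 open 0.702 F [ 0.5  1.  -0.4] yawy 5.45
shift units [0.0266 0.0439 0.7441] rows>= 3.5774135277945147 turn units [-0.0089 -0.0024 -0.0109]
```

View pics/wrist10.png

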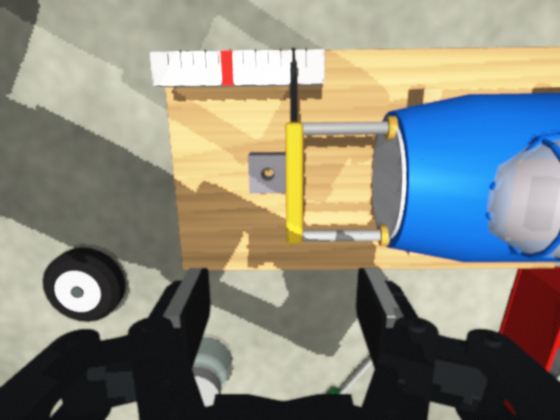

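Emit:
arm_command --motion "0.027 0.044 0.06 -0.009 -0.002 -0.011 0.7;0 0 0.12 0 0 0 0.7;0 0 0.12 0 0 0 0.7;0 0 0.12 0 0 0 0.7;0 0 0 0 0 0 0.7;0 0 0 0 0 0 0.7"

```text
time_s: 12.92
eef_pos: [0.5656, -0.1081, 0.1291]
eef_rot: [0.001, 0.665, 0.747, 0.002]
wrist_force: [0.9, -0.6, -0.3]
opening: 0.701
```

Run:
```python
from h import *
from bench import *
o=get_obs();goto(o,(.5615,-.116,.066),6.1)
for n in ["wrist"]:
    c=camera(n)
    im=c["img"][:,:,::-1]
    cv2.imwrite(f"pics/{n}11.png",im)
```

```text
pos [ 0.5656 -0.1081  0.1291] t 12.9167 open 0.701 F [ 0.9 -0.6 -0.3] yawy 6.63
shift units [-0.037  -0.0264  0.3153] rows>= 1.5280142747934837 turn units [ 0.004  -0.0003  0.0089]
```

View pics/wrist11.png

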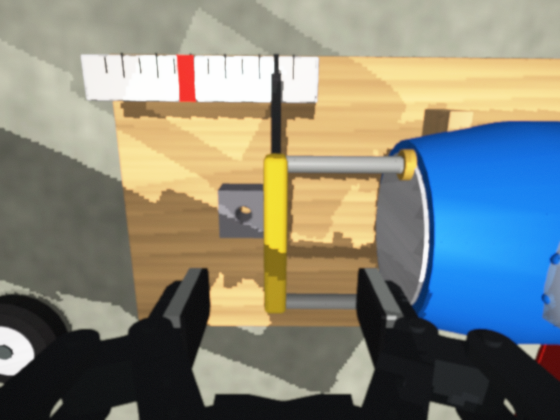

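Emit:
arm_command --motion "-0.037 -0.025 0.04 0.004 0 0.009 0.7;0 0 0.1 0 0 0 0.7;0 0 0.1 0 0 0 0.7;0 0 0.05 0 0 0 0.7;0 0 0 0 0 0 0.7;0 0 0 0 0 0 0.7"

```text
time_s: 13.47
eef_pos: [0.5665, -0.1188, 0.0769]
eef_rot: [0.006, 0.668, 0.744, 0.002]
wrist_force: [-0.5, -0.3, 0.4]
opening: 0.702
```

Run:
```python
from h import *
from bench import *
o=get_obs();goto(o,(.5615,-.116,.066),6.1)
for n in ["wrist","scene"]:
    c=camera(n)
    im=c["img"][:,:,::-1]
    if n=="scene": im=cv2.resize(im[150:290,190:330],None,fx=4,fy=4)
    cv2.imwrite(f"pics/{n}12.png",im)
```

```text
pos [ 0.5665 -0.1188  0.0769] t 13.4667 open 0.702 F [-0.5 -0.3  0.4] yawy 6.12
shift units [ 0.0168 -0.0239  0.054 ] rows>= 0.2943504082619988 turn units [0.0101 0.0065 0.0003]
```

View pics/wrist12.png

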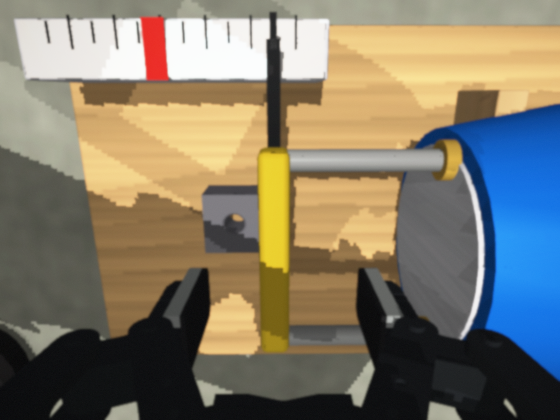

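View pics/scene12.png

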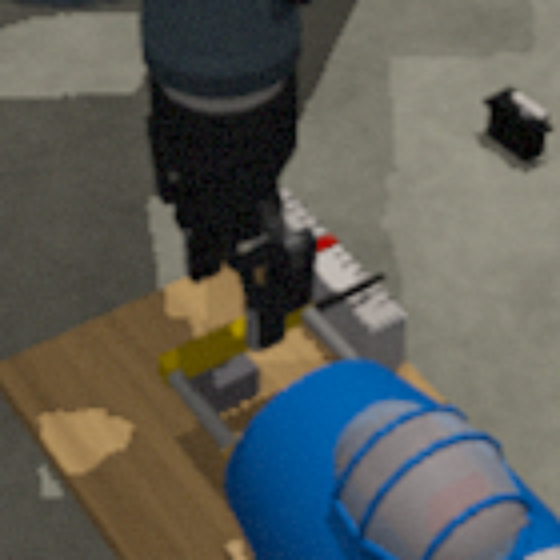

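Emit:
arm_command --motion "0.014 -0.024 0.05 0.01 0.006 0 0.6;0 0 0.01 0 0 0 0.5;0 0 0 0 0 0 0.5"

```text
time_s: 13.82
eef_pos: [0.5633, -0.1173, 0.0672]
eef_rot: [0.002, 0.668, 0.744, 0.001]
wrist_force: [0.8, -0.2, -0.5]
opening: 0.497
```

Run:
```python
from h import *
from bench import *
o=get_obs();goto(o,(.5615,-.116,.066),6.1)
```

```text
pos [ 0.5633 -0.1173  0.0672] t 13.8167 open 0.497 F [ 0.8 -0.2 -0.5] yawy 6.12
shift units [ 0.0073 -0.0084  0.0059] rows>= 0.06040078193280581 turn units [0.004  0.0026 0.0003]
```

Emit:
arm_command --motion "0.004 -0.006 0.005 0.004 0.003 0 0.3;0 0 0 0 0 0 0.1;0 0 0 0 0 0 0;0 0 0 0 0 0 0;0 0 0 0 0 0 0;0 0 0 0 0 0 0"

```text
time_s: 14.32
eef_pos: [0.5623, -0.1166, 0.0667]
eef_rot: [0.0, 0.668, 0.744, 0.0]
wrist_force: [-0.0, -0.3, -0.0]
opening: -0.001
```

Run:
```python
from h import *
from bench import *
o=get_obs();goto(o,(.5615,-.116,.066),6.1)
for n in ["wrist"]:
    c=camera(n)
    im=c["img"][:,:,::-1]
    cv2.imwrite(f"pics/{n}13.png",im)
```

```text
pos [ 0.5623 -0.1166  0.0667] t 14.3167 open -0.001 F [-0.  -0.3 -0. ] yawy 6.13
shift units [ 0.0034 -0.0039  0.0037] rows>= 0.030388602814564993 turn units [ 0.0003 -0.0003  0.0005]
```

View pics/wrist13.png

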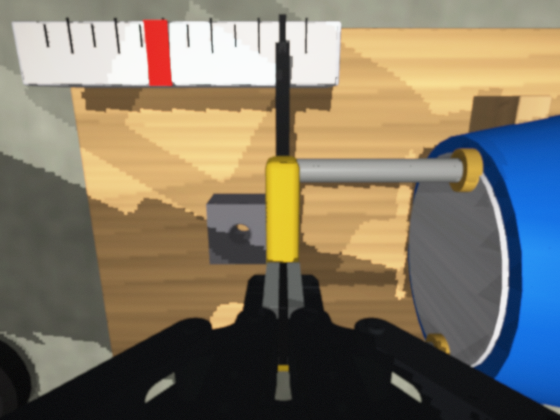

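Run:
```python
from h import *
from bench import *
o=get_obs();c=camera("scene");im=c["img"][:,:,::-1]
cv2.imwrite(f"pics/scene14.png",cv2.resize(im[180:280,210:330],None,fx=6,fy=6,interpolation=2))
for z in (.0667,.0857,.094): print(z,(proj("scene",[.5623,-.1166,z])-[210,180])*6)
# pin hold picture s6: tip expectations
for z in (.268,.287,.296): print(z,(proj("scene",[.5377,-.119,z])-[190,120])*3)
```

```text
0.0667 [235.77176018 355.43383047]
0.0857 [234.10921121 322.49073455]
0.094 [233.36935719 307.8306658 ]
0.268 [149.50312161 139.54631975]
0.287 [148.13725977 117.55879557]
0.296 [147.47611185 106.91569433]
```

View pics/scene14.png

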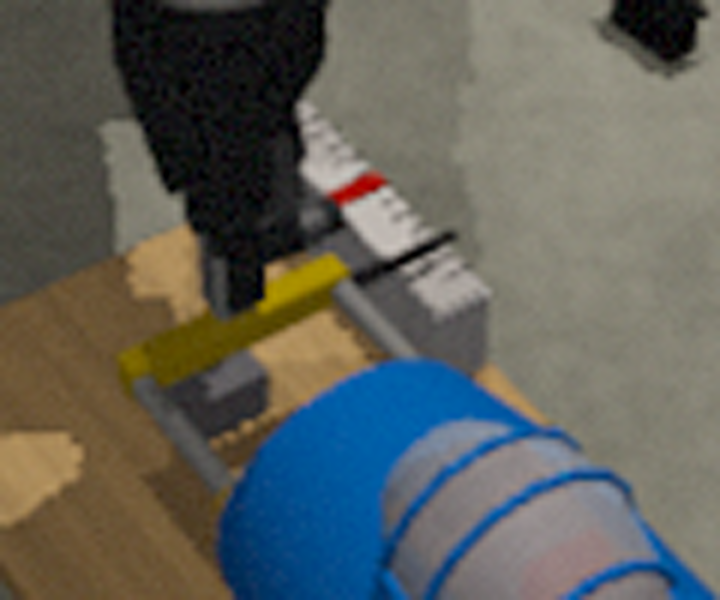

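Emit:
arm_command --motion "0 0 -0.04 0 0 0 0.2;0 0 0 0 0 0 0.6;0 0 0 0 0 0 0.6;0 0 0 0 0 0 0.6;0 0 0 0 0 0 0.6"

```text
time_s: 14.83
eef_pos: [0.5626, -0.1168, 0.0761]
eef_rot: [0.0, 0.668, 0.744, 0.0]
wrist_force: [0.5, 0.2, 0.6]
opening: 0.599
```

Run:
```python
from h import *
from bench import *
o=get_obs();goto(o,(.5625,-.1165,.041),6.1)
c=camera("wrist");im=c["img"][:,:,::-1]
cv2.imwrite(f"pics/wrist15.png",im)
```

```text
pos [ 0.5626 -0.1168  0.0761] t 14.8333 open 0.599 F [0.5 0.2 0.6] yawy 6.13
shift units [ 0.0014 -0.0008  0.1756] rows>= 0.8423888227024239 turn units [0.001  0.0001 0.0005]
```

View pics/wrist15.png

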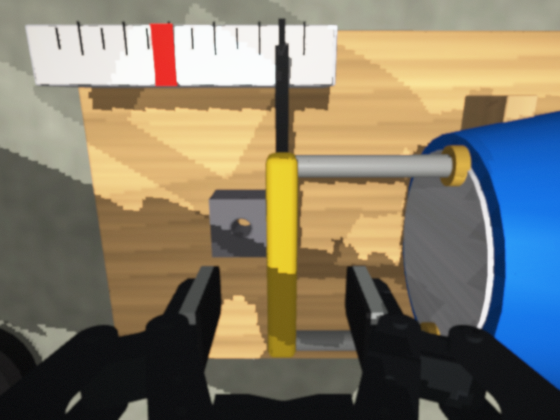

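Emit:
arm_command --motion "0 0 0.05 0 0 0 0.6;0 0 0.05 0 0 0 0.6;0 0 0.05 0 0 0 0.6;0 0 0.02 0 0 0 0.6;0 0 0 0 0 0 0.6"

```text
time_s: 15.3
eef_pos: [0.562, -0.1165, 0.0376]
eef_rot: [-0.0, 0.668, 0.744, 0.0]
wrist_force: [-0.4, 0.2, -0.7]
opening: 0.602
```

Run:
```python
from h import *
from bench import *
o=get_obs();goto(o,(.5625,-.1165,.041),6.1)
c=camera("wrist");im=c["img"][:,:,::-1]
cv2.imwrite(f"pics/wrist16.png",im)
c=camera("scene");im=c["img"][:,:,::-1]
cv2.imwrite(f"pics/scene16.png",cv2.resize(im[180:280,210:330],None,fx=6,fy=6,interpolation=2))
```

```text
pos [ 0.562  -0.1165  0.0376] t 15.3 open 0.602 F [-0.4  0.2 -0.7] yawy 6.13
shift units [-0.0005  0.0026 -0.017 ] rows>= 0.08256488349644747 turn units [-0.     -0.0005  0.0005]
```

View pics/wrist16.png

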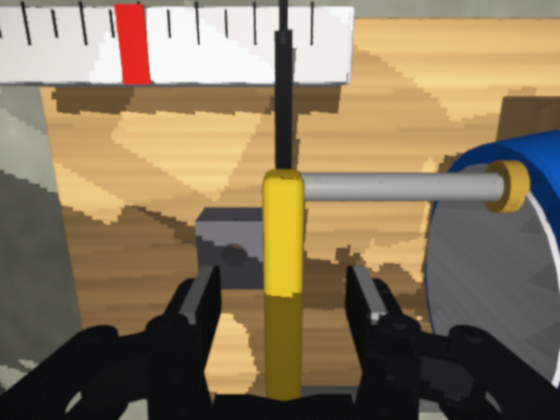

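View pics/scene16.png

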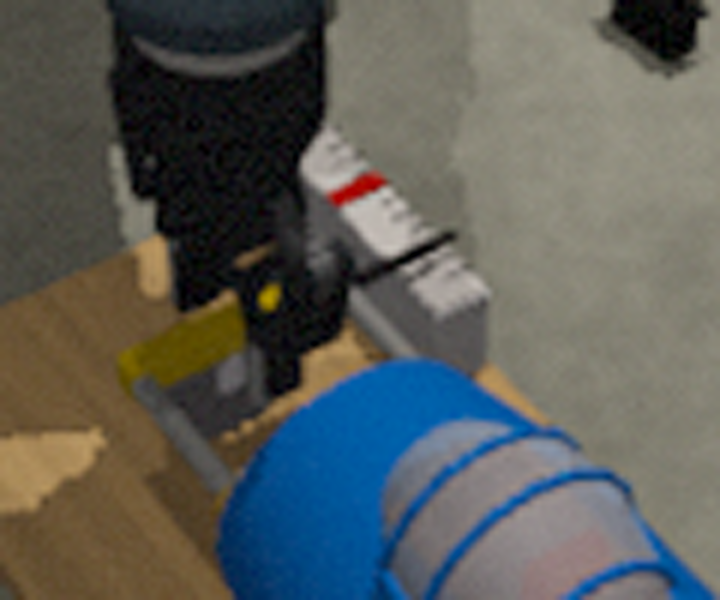

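Emit:
arm_command --motion "0 0 0 0 0 0 0.3;0 0 0 0 0 0 0.1;0 0 0 0 0 0 0;0 0 0 0 0 0 0;0 0 0 0 0 0 0;0 0 0 0 0 0 0;0 0 0 0 0 0 0"

```text
time_s: 15.98
eef_pos: [0.5621, -0.1169, 0.0394]
eef_rot: [0.0, 0.668, 0.744, -0.0]
wrist_force: [-0.7, -0.3, -1.0]
opening: 0.15
```

Run:
```python
from h import *
from bench import *
o=get_obs();goto(o,(.5625,-.1165,.041),6.1)
c=camera("wrist");im=c["img"][:,:,::-1]
cv2.imwrite(f"pics/wrist17.png",im)
```

```text
pos [ 0.5621 -0.1169  0.0394] t 15.9833 open 0.15 F [-0.7 -0.3 -1. ] yawy 6.13
shift units [ 0.0019  0.0023 -0.0082] rows>= 0.04190254855356859 turn units [0.0003 0.0004 0.0006]
```

View pics/wrist17.png

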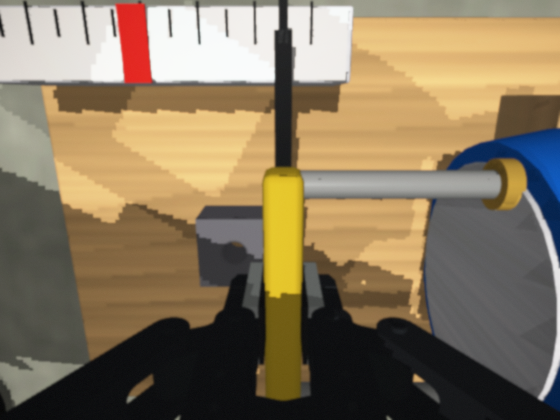

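Emit:
arm_command --motion "0 -0.03 0 0 0 0 0;0 -0.035 0 0 0 0 0;0 -0.035 0 0 0 0 0;0 -0.035 0 0 0 0 0;0 -0.035 0 0 0 0 0;0 -0.035 0 0 0 0 0;0 -0.03 0 0 0 0 0;0 0 0 0 0 0 0;0 0 0 0 0 0 0"

```text
time_s: 16.78
eef_pos: [0.5185, -0.1218, 0.0394]
eef_rot: [0.008, 0.669, 0.744, 0.006]
wrist_force: [7.3, 0.5, -7.4]
opening: 0.151
```

```bash
cat > m.py <<'E'
from h import *
from bench import *
import sys
o=get_obs();goto(o,(.5621-.052*AX[0],-.1169-.052*AX[1],.0394),6.1); print("pulled",(o["eef_pos"][:2]-[.5621,-.1169])@AX)
c=camera("wrist");im=c["img"][:,:,::-1];cv2.imwrite(f"pics/wrist{sys.argv[1]}.png",im)
c=camera("scene");im=c["img"][:,:,::-1]
cv2.imwrite(f"pics/scene{sys.argv[1]}.png",cv2.resize(im[180:280,210:330],None,fx=6,fy=6,interpolation=2))
E
python3 m.py 18
```

```text
pos [ 0.5185 -0.1218  0.0394] t 16.7833 open 0.151 F [ 7.3  0.5 -7.4] yawy 6.07
shift units [ 0.0008 -0.0405 -0.0009] rows>= 0.19430421284982188 turn units [ 0.0185  0.0033 -0.0005]
pulled -0.04389922169809587
```

View pics/wrist18.png

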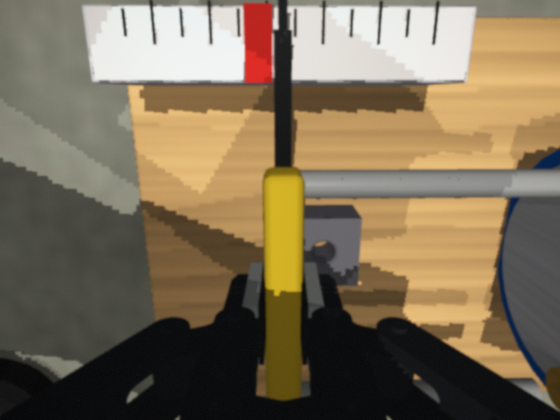

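View pics/scene18.png

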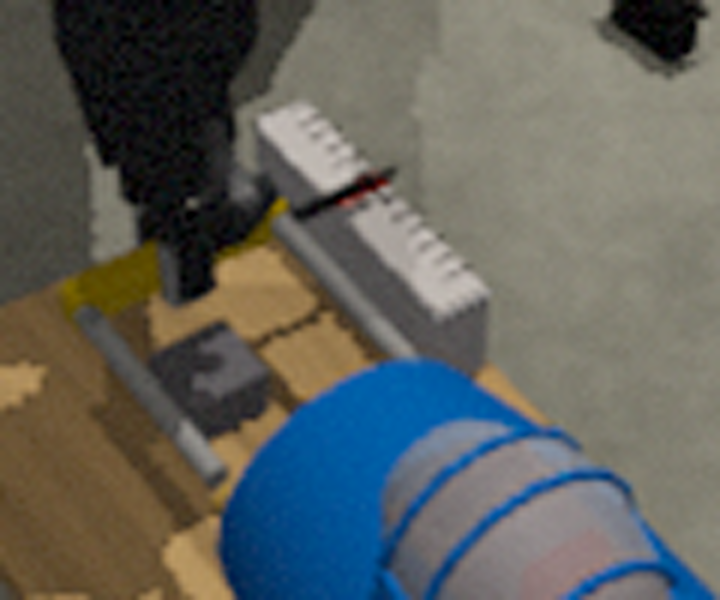

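Emit:
arm_command --motion "0 -0.02 0 0.006 0.001 0 0;0 -0.02 0 0.006 0.001 0 0;0 -0.008 0 0.005 0 0 0;0 0 0 0 0 0 0;0 0 0 0 0 0 0"

```text
time_s: 17.3
eef_pos: [0.512, -0.1224, 0.0394]
eef_rot: [0.006, 0.669, 0.743, 0.004]
wrist_force: [7.8, 0.0, -7.9]
opening: 0.147
```

```bash
python3 m.py 19
```

```text
pos [ 0.512  -0.1224  0.0394] t 17.3 open 0.147 F [ 7.8  0.  -7.9] yawy 6.03
shift units [ 0.0008 -0.0081 -0.0003] rows>= 0.03916393081466123 turn units [ 0.0129  0.0031 -0.0012]
pulled -0.050375718366185616
```

View pics/wrist19.png

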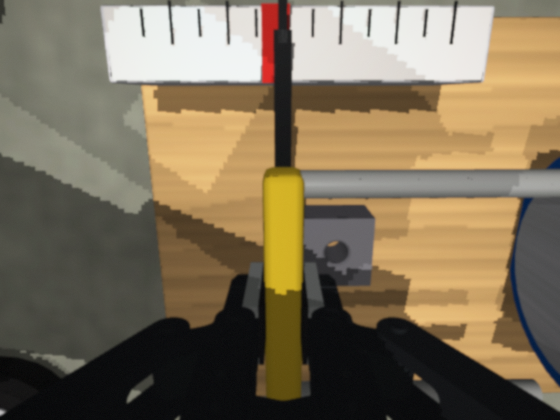

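View pics/scene19.png

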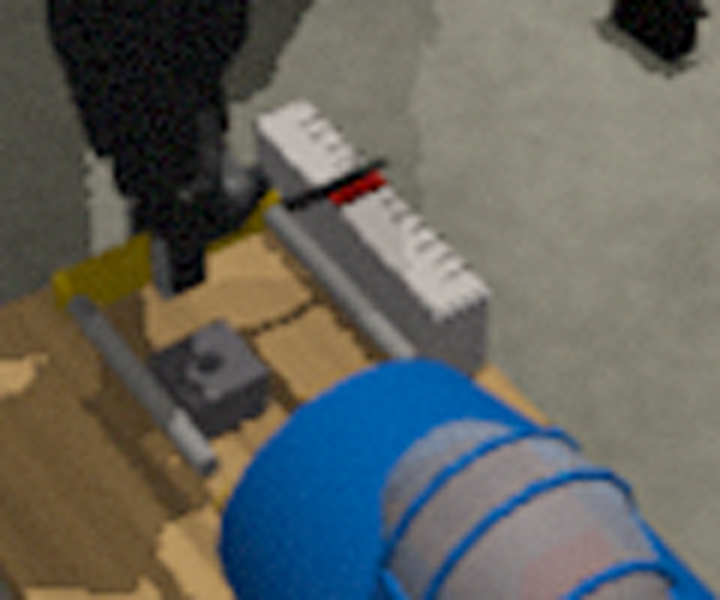

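Emit:
arm_command --motion "0 -0.015 0 0.006 0.001 0 0;0 -0.003 0 0 0 0 0;0 0 0 0 0 0 0;0 0 0 0 0 0 0"

```text
time_s: 17.73
eef_pos: [0.5111, -0.1226, 0.0394]
eef_rot: [0.007, 0.669, 0.743, 0.005]
wrist_force: [8.7, 0.1, -8.6]
opening: 0.155
```

```bash
python3 m.py 20
python3 - <<'E'
import cv2
a=cv2.imread("pics/wrist20.png")[0:110,200:370];cv2.imwrite("pics/w20c.png",cv2.resize(a,None,fx=4.5,fy=4.5))
E
```

```text
pos [ 0.5111 -0.1226  0.0394] t 17.7333 open 0.155 F [ 8.7  0.1 -8.6] yawy 6.01
shift units [ 0.0009 -0.0036 -0.0002] rows>= 0.01766331838580333 turn units [ 0.0164  0.0036 -0.0015]
pulled -0.05128820069045117
```

View pics/w20c.png

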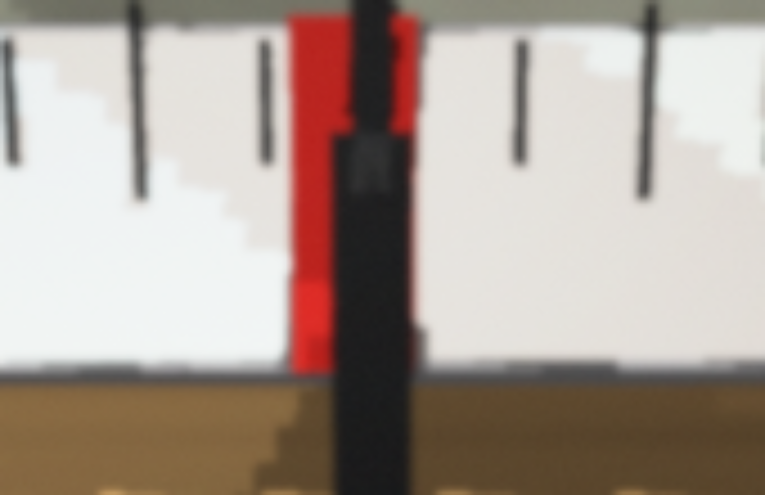

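View pics/scene20.png

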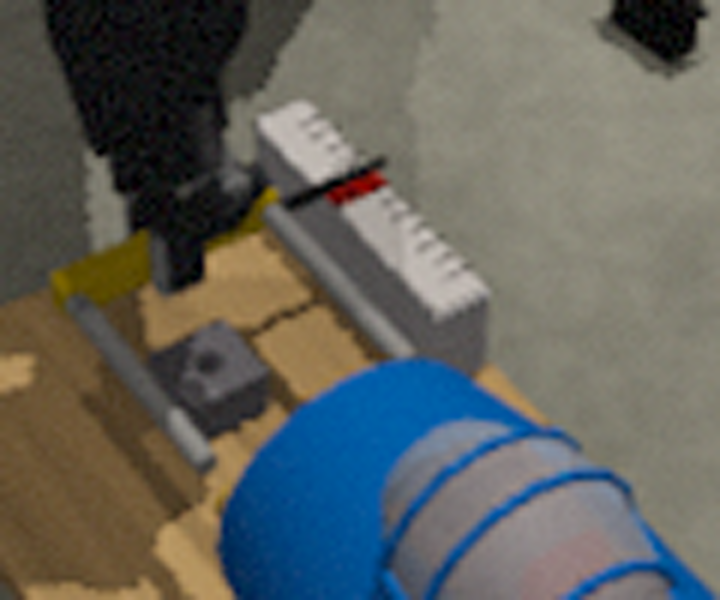

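Emit:
arm_command --motion "0 -0.01 0 0 0 0 0;0 -0.005 0 0 0 0 0"

```text
time_s: 18.0
eef_pos: [0.5096, -0.1228, 0.0394]
eef_rot: [0.009, 0.669, 0.743, 0.007]
wrist_force: [8.2, 0.6, -7.2]
opening: 0.147
```

```bash
for i in 21 22 23; do python3 m.py $i; done
python3 - <<'E'
import cv2
a=cv2.imread("pics/wrist23.png")[0:110,200:370];cv2.imwrite("pics/w23c.png",cv2.resize(a,None,fx=4.5,fy=4.5))
E
```

```text
pos [ 0.5096 -0.1228  0.0394] t 18.0 open 0.147 F [ 8.2  0.6 -7.2] yawy 6.02
shift units [0.0011 0.0039 0.0001] rows>= 0.019472285613438087 turn units [ 0.0212  0.0044 -0.0014]
pulled -0.052782625850420345
pos [ 0.5096 -0.1228  0.0394] t 18.1 open 0.15 F [ 8.8 -0.1 -9. ] yawy 6.01
shift units [0.0011 0.0041 0.0002] rows>= 0.020278825368346968 turn units [ 0.0211  0.0044 -0.0015]
pulled -0.05281416671545939
pos [ 0.5096 -0.1228  0.0394] t 18.2 open 0.153 F [ 9.   1.3 -8.6] yawy 6.01
shift units [0.0012 0.0043 0.0001] rows>= 0.021579615901063994 turn units [ 0.0209  0.0044 -0.0015]
pulled -0.052865135434452
```

View pics/w23c.png

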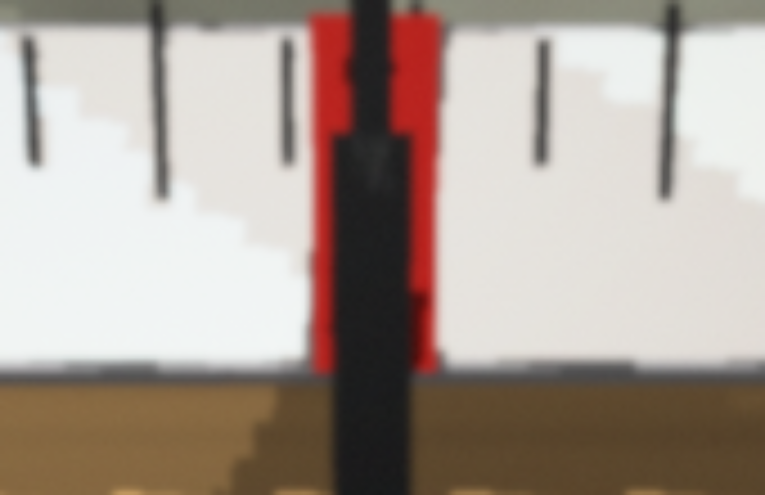

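Run:
```python
from bench import *
import cv2
c=camera("scene");cv2.imwrite("pics/final.png",cv2.resize(c["img"][110:300,190:450,::-1],None,fx=3,fy=3))
```

```text
(no output)
```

View pics/final.png

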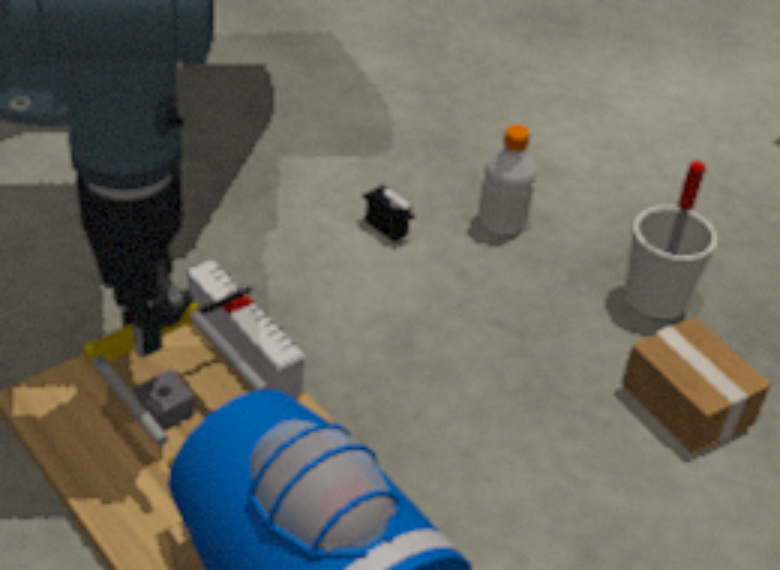

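```bash
python3 -c "
from bench import *
print(hand_in()); o=get_obs(); print(o['time_s'],o['eef_pos'],o['opening'])"
```

```text
the job is handed in; nothing more can be done
None
the job is handed in; nothing more can be done
```

The pin is standing in the white cup, and the arm is still holding the yellow handle out with the pointer over the red band. I handed the job in at about 18.3 s of the 58 s allowed.

- **Pin:** I pulled it straight up out of the socket and lowered it until its foot touched the cup floor (about 3 N), then let go. The last picture shows it upright in the cup. The cup, glue, servo and carton stand where they were in that picture. I did not check the jar, wheel and driver again at the end.
- **Handle:** it is pulled out about 53 mm. The last close-up puts the pointer within about 0.2 mm of the middle of the 10 mm band. Over 0.2 s of holding, the position moved less than 0.1 mm, with a spring force of about 9 N.

**What failed or disagreed:**
- **Missed grasp:** my first try at the handle closed on nothing, just above the bar. The real fingertips end about 25 mm higher than the given tool point. I reopened, went lower and gripped the bar; the wrist force read under 1 N throughout.
- **Pin grip:** for the same reason, the fingers held only about the top 10 mm of the red grip, but the pin did not slip.
- **Cameras:** the wrist camera and the fixed cameras disagreed by about 4 mm on where the jig is. I set the final pull by looking at the pointer against the band.
- **Tool tilt:** the tool ended about 1.3° off vertical and pulls up on the bar with about 9 N.

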